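Stand the loaded marble case on the display disc, heavy end down

ROBOT

A 6-joint arm with a two-finger parallel gripper is mounted at the origin on the work surface. World frame = base frame: x ahead of the robot, y to its left, z up, the work surface at z = 0. Lengths are in mm, angles in rad, forces in N, time in s.
With the tool pointing down it reaches from about 275 to 1000 mm from the base axis. Payload 8.4 kg.
Tool frame: the origin (TCP) lies on the centre line of the jaws, within the pads' length; the fingertips stand 17 mm ahead of it and the grasp point (between the pads) lies 2 mm behind it; z points along the fingers, y is the line along which they close (so a half turn about z gives the same grasp; the last joint's range is limited). The gripper opens to 85 mm and grips with 20 to 120 N. Pads are 22 mm wide; open, the fingers measure 114 mm over their backs; the gripper's body (76 mm by 85 mm) begins 54 mm behind the grasp point. The pads swing forward as they close: fully open they stand 13 mm farther back than shut.
Start: joints at [1.106, 0.353, 1.633, -0, 1.155, -0.002], TCP at [279.034, 559.257, 248.281] pointing down, gripper open.
Joint ranges: [-2.63, 2.63], [-0.92, 2.1], [0.06, 2.66], [-1.3, 4.44], [0, 2.69], [-3.02, 3.02]. Speed limits (rad/s): [2.22, 2.22, 2.79, 3.14, 3.14, 3.14].

INTERFACE

Orientations are given as [roll, pitch, yaw] about the fixed x, y, z axes, in that order (R = Rz(yaw) Ry(pitch) Rx(roll)).
In Python, from rig import r, eyes gives the robot as it stands. The module is installed in compiled form; this text tells all that it offers.
- The arm moves only by the shell command python3 -m inch 'ROWS' [FORCE]. ROWS is JSON, a list of rows, each a list of 7 numbers: the shift along the tool's x, y, z in m, then the turn, a rotation vector about the tool's x, y, z in degrees, then the closure, from -1 (fully open) to 1 (shut). In form: [[x, y, z, rx, ry, rz, gripper], ...]. A call has 1 to 8 rows; each row shifts and turns the commanded pose from where the row before left it, along the tool's axes as they then stand; what a row does not reach is not made up. A row lasts 1/10 s, in which the tool goes at most 50 mm and 8.59 degrees, less where a joint would pass 70% of its speed; a pose out of reach is approached as far as the arm can. A call with a gripper value outside its range is refused whole. The fingers move at their own pace and stop on an object; FORCE is the grip in N (left out, the last holds). Time passes only in rows, so rows that do not move let the fingers close. It gives the time, the measured TCP pose, the force, the opening and the grip force at its end, in the units of the state.
- r.sense(): the state, without advancing time (a new reading comes with each control period).
- eyes.grab_frame(name): name is "side" or "top"; returns a dict with "img" (480x640x3 uint8, blue, green, red), "fx", "fy", "cx", "cy" (pixels), "R" (3x3) and "t" (3): a world point X has camera coordinates R X + t. Camera axes: x right, y down, z forward; pixel columns grow to the right and rows downward; lengths in mm; the calibration is good to about 2 mm. A picture is of the moment at which its call begins. There is no depth.
- r.sign_off(): hands the job in; it is judged then, once.
The state is a dict: "clock": time; "qpos": joint angles; "qvel": joint speeds; "joint_efforts": joint torques, N m; "eef_pos": TCP position; "tcp_rot": TCP orientation; "contact_force": force on the tool from outside, world axes, zero at the start; "wrist_torque": the same for the moment, N m; "opening": opening from 0.0 (shut) to 1.0 (fully open); "grasp_force": force on a finger pad.
Only numpy, scipy, OpenCV 4.12 (cv2) and the standard library are available. Lean on these libraries where they do the work, as an engineer would, in place of code of your own. Each camera call takes 0.05 s, during which the arm holds its last target. There are 200 camera calls.

TASK

The shut wooden case with the swing handle has its steel marbles packed at one end, and nothing outside shows which. Lift it by the handle, see which end tips down, then stand the case upright on that heavy end in the middle of the round oak disc, and let go with the handle still leaning upwards.

Things in the scene. Friction and masses are not known exactly. Their poses are not given: they have to be found in the camera images.
- case: Shut wooden case, the only one with a handle, lying on the low walnut board (top 15 mm above the table). 110 mm long (x axis), 46 wide (y), 40 high (z), about 0.45 kg. Origin: its centre. Its 46 x 40 mm ends look alike; which is heavy changes from start to start. The hidden weight sits 28 mm from the centre towards the heavy end and stays there.
- handle (a joint): Handle hinged on the case's y axis. 0: along case z (start within 7 deg); positive: leans to the case's +x end. Stops at +-0.87 rad; slight friction keeps it where left. Hung from an upright handle the case tips to a stop: -0.87 if the +x end is heavy, +0.87 if -x is. Leaning the handle 40 deg more the way the case tipped brings the case upright, heavy end down, still on the stop.
- handle_grip (a point): Grip point in the square pale-wood block on the handle, 73 mm from the case's centre along the handle. Block 22 x 22 mm, from 49 to 88 mm from the case's centre; just below it a brass crossbar 59 mm wide. Axes: z along the handle away from the case, y along the hinge. Pinch across x or y from above; a firm grip (30 N or more) stops it turning between the fingers.
- turntable: Small steel turntable (180 mm base) with a round oak disc 160 mm across, on the table to the robot's left of the board; it does not turn. Origin: centre of its underside on the table, z up. The flat disc top is 40 mm above the origin. A case standing on end there has its centre 95 mm above the origin.
Things that resemble listed ones, but are neither listed nor needed, are in the scene too. Of the things shaped like the turntable, the steel one is meant. Several things have the shape of the case; the one meant has the colours described above.

How it is judged:
By the outcome, as a careful person would: the job done as asked, in the order asked, and still so for the second after the job is handed in, with the robot touching nothing.
It also fails if it takes over 45 s, if anything falls off the work surface, if the arm or the gripper's body presses on something with over 40 N, if the wrist force passes 120 N, or if a joint passes its speed limit or range.

## Working session

There is one attempt and no reset: what is moved stays moved. The work goes in short steps, Python scripts to look and compute and a shell command to move; the robot and the scene stay as the last step left them, time stands still between calls to the robot, and variables do not carry over. Pictures are saved under pics/ and viewed, at most 10 in all, crops included, and the job is handed in when it is done.

```bash
mkdir -p pics && python3 - <<'E'
from rig import r, eyes
import cv2,pickle
s=r.sense(); print(s)
F={}
for n in("side","top"):
    f=eyes.grab_frame(n); F[n]=f; cv2.imwrite(f"pics/{n}0.png",f["img"]); print(n,f["fx"],f["cx"],f["cy"],f["R"],f["t"])
pickle.dump(F,open("f0.pkl","wb"))
E
```

```text
{'clock': 0.0, 'qpos': array([ 1.10561271e+00,  3.53641201e-01,  1.63414160e+00,  2.33492357e-05,
        1.15519949e+00, -2.42297037e-03]), 'qvel': array([ 0.00183603,  0.00089469, -0.00093567,  0.00169816, -0.00112318,
       -0.0011293 ]), 'joint_efforts': array([-3.76557262e-03, -6.05278659e+01, -3.42047095e+01, -5.68002622e-05,
        9.59426514e-03,  8.03983312e-05]), 'eef_pos': array([278.81444941, 558.85349565, 247.5628094 ]), 'tcp_rot': array([-3.14020307e+00, -2.47155051e-05,  2.67882255e+00]), 'contact_force': array([ 0.21828324, -1.83224937, -0.05221028]), 'wrist_torque': array([ 2.91332304e-02, -2.54032873e-02,  9.96533080e-05]), 'grasp_force': 0.0, 'opening': 1.0030103366862326}
side 583.4003860420977 314.4192014333155 236.16320346010718 [[ 0.97383412 -0.22725688  0.00119054]
 [-0.11898361 -0.51431416 -0.84930786]
 [ 0.19362337  0.82694332 -0.52789652]] [-419.40070613   95.79231373 1242.79801486]
top 448.1384136410324 314.46929184310784 236.30324341264588 [[-0.01735392 -0.99951663  0.02579428]
 [-0.99302354  0.01422036 -0.11705563]
 [ 0.11663225 -0.0276457  -0.99279033]] [ -76.49881403  437.47273846 1128.07863947]
```

View pics/top0.png

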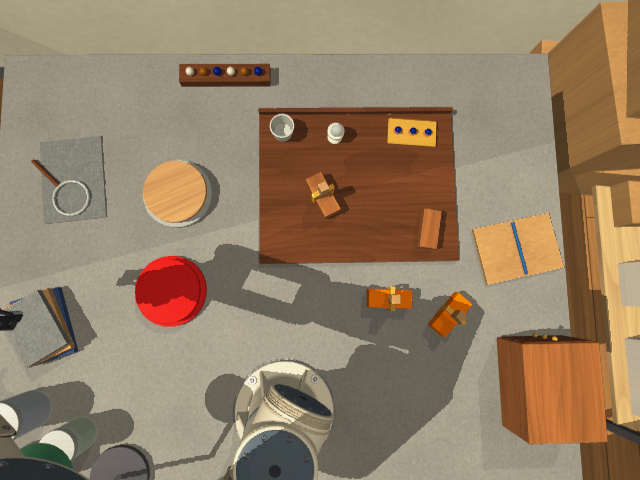

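View pics/side0.png

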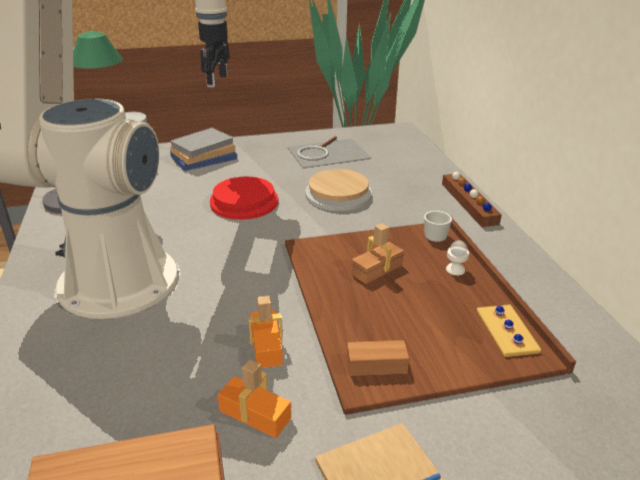

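Top view: the case is at about (324,194) on the board and the oak and steel disc at about (175,191). Side view: the case is at about (378,262) with its block at (381,236), and the disc at (339,187). The orange cases and the red disc are distractors. I'll enlarge both views.

```bash
python3 - <<'E'
import pickle,cv2,numpy as np
F=pickle.load(open("f0.pkl","rb"))
a=F["top"]["img"][160:230,290:360]; b=F["side"]["img"][220:290,340:410]
c=np.hstack([cv2.resize(x,(400,400),interpolation=cv2.INTER_CUBIC) for x in(a,b)])
cv2.imwrite("pics/crop0.png",c)
t=F["top"]["img"]; h=cv2.cvtColor(t,cv2.COLOR_BGR2HSV)
print("oak",h[190,175],"case",h[180,318],h[207,330],"block",h[190,322],"board",h[230,380],"steel",h[215,200])
m=cv2.inRange(h,(8,80,120),(25,255,255)); m[:,:130]=0;m[:,230:]=0;m[:150]=0;m[240:]=0
cs,_=cv2.findContours(m,cv2.RETR_EXTERNAL,cv2.CHAIN_APPROX_NONE)
k=max(cs,key=cv2.contourArea); print(cv2.contourArea(k),cv2.fitEllipse(k))
h2=cv2.cvtColor(F["side"]["img"],cv2.COLOR_BGR2HSV); print(h2[184,339])
m=cv2.inRange(h2,(8,80,120),(25,255,255)); m[:,:300]=0;m[:,380:]=0;m[:160]=0;m[215:]=0
cs,_=cv2.findContours(m,cv2.RETR_EXTERNAL,cv2.CHAIN_APPROX_NONE)
k=max(cs,key=cv2.contourArea); print(cv2.contourArea(k),cv2.fitEllipse(k))
E
```

```text
oak [ 16 143 223] case [ 12 178 168] [ 13 180 190] block [ 16 144 223] board [ 11 175 109] steel [ 24  31 114]
2961.5 ((174.03085327148438, 191.00112915039062), (60.20895767211914, 62.6586799621582), 68.77513122558594)
[ 17 106 230]
1470.0 ((338.3089904785156, 184.61727905273438), (31.154003143310547, 60.21531677246094), 90.85897064208984)
```

View pics/crop0.png

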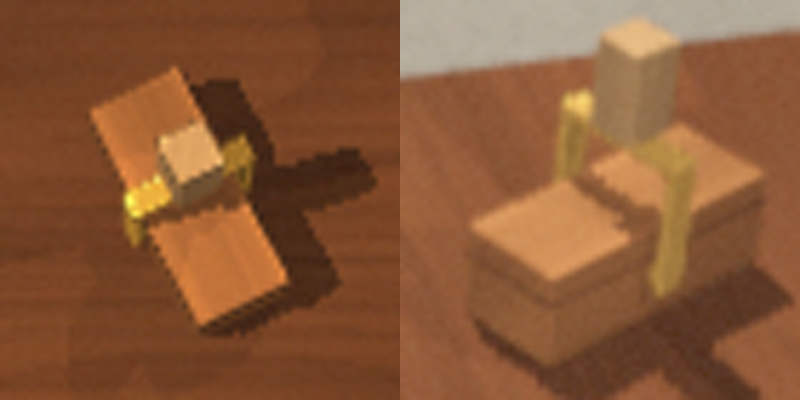

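The crop shows the case top-face corners in the top view at crop (93,112), (178,68), (288,280), (201,325), with the block top centred near (189,148). In the side view the block top is at (639,38).

```bash
cat > h.py <<'E'
import numpy as np
def ray(f,p):
    d=f["R"].T@np.array([(p[0]-f["cx"])/f["fx"],(p[1]-f["cy"])/f["fy"],1.]); return -f["R"].T@f["t"],d/np.linalg.norm(d)
def plane(f,p,z):
    o,d=ray(f,p); return o+d*(z-o[2])/d[2]
def tri(f,p,g,q):
    o,d=ray(f,p);a,e=ray(g,q)
    s=np.linalg.lstsq(np.c_[d,-e],a-o,rcond=None)[0]
    P,Q=o+d*s[0],a+e*s[1]; return (P+Q)/2,np.linalg.norm(P-Q)
E
python3 - <<'E'
import pickle,numpy as np
from h import *
np.set_printoptions(precision=1,suppress=True)
F=pickle.load(open("f0.pkl","rb"));T,S=F["top"],F["side"]; k=70/400
ct=lambda u,v:(290+u*k-.5+.1,160+v*k-.4); cs=lambda u,v:(340+(u-400)*k-.4,220+v*k-.4)
t=[(93,112),(178,68),(288,280),(201,325)]; s=[(470,226),(682,125),(765,175),(555,280)]
P=np.array([plane(T,ct(*p),55) for p in t]); Q=np.array([plane(S,cs(*p),55) for p in s])
for A in(P,Q): print(A,A.mean(0),np.linalg.norm(A-np.roll(A,-1,0),axis=1))
for A in (P,Q): print([np.degrees(np.arctan2(*(A[i]-A[j])[1::-1])) for i in range(4) for j in range(i)])
print("block",tri(T,ct(189,148),S,cs(639,38)),plane(T,ct(189,148),123),plane(S,cs(639,38),123))
print("disc",plane(T,(174,191),40),plane(S,(338.3,184.6),40))
E
```

```text
[[ 579.8  -63.3   55. ]
 [ 599.5 -101.6   55. ]
 [ 502.7 -148.6   55. ]
 [ 483.  -109.6   55. ]] [ 541.2 -105.8   55. ] [ 43.1 107.7  43.7 107.3]
[[ 485.1 -110.    55. ]
 [ 583.4  -62.1   55. ]
 [ 602.  -102.2   55. ]
 [ 505.  -149.8   55. ]] [ 543.9 -106.    55. ] [109.4  44.2 108.1  44.5]
[np.float64(-62.788737615867184), np.float64(-132.1067797271799), np.float64(-154.1100706066226), np.float64(-154.44120286460185), np.float64(-176.08883737680208), np.float64(116.77369318924933)]
[np.float64(25.96899315169971), np.float64(3.8051571659795806), np.float64(-65.10977636317511), np.float64(-63.42750896498951), np.float64(-131.81278448567537), np.float64(-153.88846864510415)]
block (array([ 547.6, -102.6,  122.1]), np.float64(0.7954674866119782)) [ 547.  -102.5  123. ] [ 547.5 -104.   123. ]
disc [556.4 274.1  40. ] [555.3 256.6  40. ]
```

```bash
python3 - <<'E'
import pickle,numpy as np,cv2
from h import *
np.set_printoptions(precision=1,suppress=True)
F=pickle.load(open("f0.pkl","rb"));T,S=F["top"],F["side"]
print(tri(T,(174,191),S,(338.3,184.6)))
for z in(20,40,50,60): print(z,plane(T,(174,191),z),plane(S,(338.3,184.6),z))
c=np.hstack([cv2.resize(x,(400,400),interpolation=cv2.INTER_CUBIC) for x in(T["img"][140:240,130:230],S["img"][140:240,290:390])])
cv2.imwrite("pics/disc.png",c)
E
```

```text
(array([559.9, 277.1,  29.2]), np.float64(2.230298478390682))
20 [560.9 279.9  20. ] [566.1 294.7  20. ]
40 [556.4 274.1  40. ] [555.3 256.6  40. ]
50 [554.1 271.3  50. ] [549.9 237.6  50. ]
60 [551.9 268.4  60. ] [544.5 218.5  60. ]
```

View pics/disc.png

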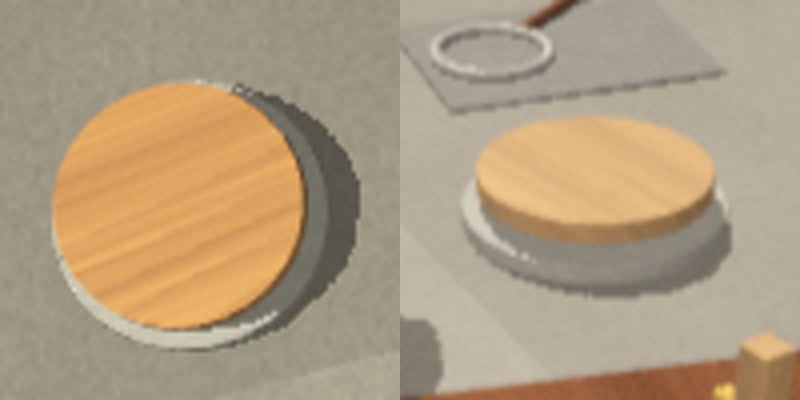

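Side crop: the oak rim spans 476–715 wide and its top face rows 116–226. The earlier side mask included the rim wall, which explains the offset. I'll take the disc centre as about (556,272), the case axis as 26°, and the grip point as (546.5,-103.5,108). I turn the tool to yaw 116° (jaws along the case's x) and cross over.

```bash
python3 -m inch '[[0,0,0,0,0,7.5,-1],[0,0,0,0,0,7.5,-1],[0,0,0,0,0,7.5,-1],[0,0,0,0,0,7.5,-1],[0,0,0,0,0,7.4,-1],[-0.04,-0.003,0,0,0,0,-1],[-0.04,-0.003,0,0,0,0,-1],[-0.04,-0.003,0,0,0,0,-1]]' 40 && python3 -m inch '[[-0.045,-0.003,0,0,0,0,-1],[-0.045,-0.003,0,0,0,0,-1],[-0.045,-0.003,0,0,0,0,-1],[-0.045,-0.003,0,0,0,0,-1],[-0.045,-0.003,0,0,0,0,-1],[-0.045,-0.003,0,0,0,0,-1],[-0.045,-0.003,0,0,0,0,-1],[-0.045,-0.003,0,0,0,0,-1]]'
cat > to.py <<'E'
import sys,numpy as np
from rig import r
from scipy.spatial.transform import Rotation as Ro
np.set_printoptions(precision=2,suppress=True)
s=r.sense(); R=Ro.from_euler('xyz',s["tcp_rot"])
p=np.array(list(map(float,sys.argv[1:4])))
print("t",round(s["clock"],2),"pos",s["eef_pos"],"rpy",np.degrees(s["tcp_rot"]),"q",s["qpos"],"F",s["contact_force"],"open",s["opening"],"grip",s["grasp_force"])
print("tool shift mm",R.inv().apply(p-s["eef_pos"]))
if len(sys.argv)>4: print("turn deg",np.degrees((R.inv()*Ro.from_euler('xyz',list(map(float,sys.argv[4:7])),degrees=True)).as_rotvec()))
E
python3 to.py 546.5 -103.5 106 180 0 116
```

```text
clock: 0.9
eef_pos: [323.7, 446.1, 247.7]
tcp_rot: [-3.141, 0.001, 2.027]
contact_force: [-0.1, -0.5, -0.4]
opening: 1.002
grasp_force: 0.0
clock: 1.7
eef_pos: [460.7, 111.8, 248.3]
tcp_rot: [3.142, -0.0, 2.026]
contact_force: [1.1, 0.3, -0.2]
opening: 0.998
grasp_force: 0.0
t 1.7 pos [460.66 111.82 248.26] rpy [180.    -0.   116.09] q [ 0.23  0.12  1.95  0.    1.08 -0.22] F [ 1.08  0.25 -0.17] open 0.9983553271209635 grip 0.0
tool shift mm [-231.14  -17.61  142.25]
turn deg [ 0.   -0.    0.09]
```

```bash
python3 -m inch '[[-0.045,-0.004,0,0,0,0,-1],[-0.045,-0.004,0,0,0,0,-1],[-0.045,-0.004,0,0,0,0,-1],[-0.045,-0.004,0,0,0,0,-1],[-0.025,-0.002,0.03,0,0,0,-1],[0,0,0.04,0,0,0,-1],[0,0,0,0,0,0,-1],[0,0,0,0,0,0,-1]]' && python3 to.py 546.5 -103.5 106 180 0 116
```

```text
clock: 2.5
eef_pos: [533.8, -78.1, 178.2]
tcp_rot: [-3.14, -0.001, 2.026]
contact_force: [0.2, 0.4, 0.4]
opening: 1.002
grasp_force: 0.0
t 2.5 pos [533.78 -78.13 178.18] rpy [-179.89   -0.08  116.08] q [-0.15  0.3   1.88  0.    0.96 -0.6 ] F [0.23 0.38 0.36] open 1.0020885051221555 grip 0.0
tool shift mm [-28.48   0.41  72.14]
turn deg [-0.11 -0.08  0.08]
```

```bash
python3 -m inch '[[-0.0285,0,0,0,0,0,-1],[0,0,0.03,0,0,0,-1],[0,0,0.03,0,0,0,-1],[0,0,0.012,0,0,0,-1],[0,0,0,0,0,0,-1],[0,0,0,0,0,0,-1]]' && python3 to.py 546.5 -103.5 106 180 0 116 && python3 - <<'E'
from rig import r,eyes
import cv2,numpy as np
c=[]
for n,(y,x) in {"top":(150,280),"side":(200,320)}.items():
    c.append(cv2.resize(eyes.grab_frame(n)["img"][y:y+100,x:x+100],(400,400),interpolation=cv2.INTER_CUBIC))
cv2.imwrite("pics/pre.png",np.hstack(c))
E
```

```text
clock: 3.1
eef_pos: [548.0, -103.7, 107.9]
tcp_rot: [3.14, 0.001, 2.027]
contact_force: [-0.7, 0.0, 0.6]
opening: 1.001
grasp_force: 0.0
t 3.1 pos [ 547.96 -103.73  107.92] rpy [179.92   0.06 116.13] q [-0.19  0.42  1.89  0.    0.82 -0.65] F [-0.68  0.01  0.59] open 1.0006840568740427 grip 0.0
tool shift mm [ 0.86 -1.21  1.92]
turn deg [0.08 0.06 0.13]
```

View pics/pre.png

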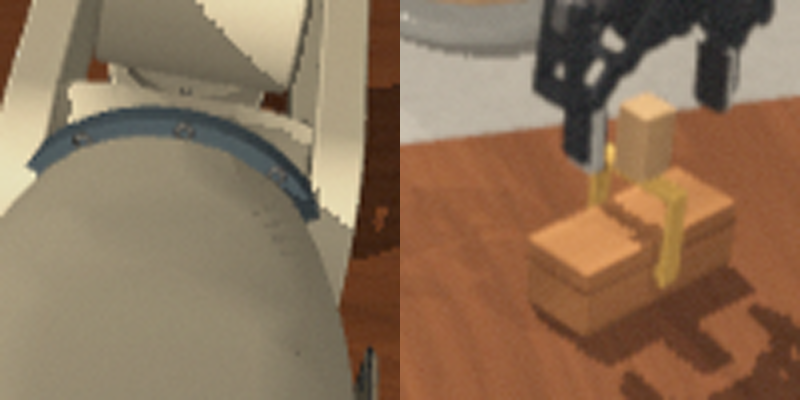

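The side view shows the two fingers straddling the pale block along the case's length, with the block between them at about (645,135). I close, then lift straight up.

```bash
python3 -m inch '[[0,0,0.001,0,0,0,1],[0,0,0,0,0,0,1],[0,0,0,0,0,0,1],[0,0,0,0,0,0,1],[0,0,0,0,0,0,1],[0,0,0,0,0,0,1],[0,0,0,0,0,0,1],[0,0,0,0,0,0,1]]' 50 && python3 -m inch '[[0,0,-0.01,0,0,0,1],[0,0,-0.02,0,0,0,1],[0,0,-0.03,0,0,0,1],[0,0,-0.03,0,0,0,1],[0,0,-0.03,0,0,0,1],[0,0,0,0,0,0,1],[0,0,0,0,0,0,1],[0,0,0,0,0,0,1]]' && python3 to.py 546 -104 230 180 0 116 && python3 - <<'E'
from rig import r,eyes
import cv2,numpy as np
cv2.imwrite("pics/lift.png",cv2.resize(eyes.grab_frame("side")["img"][130:280,300:450],(600,600),interpolation=cv2.INTER_CUBIC))
E
```

```text
clock: 4.0
eef_pos: [545.7, -104.6, 105.7]
tcp_rot: [-3.139, -0.0, 2.027]
contact_force: [-6.6, -3.8, 9.7]
opening: 0.256
grasp_force: 47.8
clock: 4.8
eef_pos: [545.8, -103.7, 223.6]
tcp_rot: [-3.139, -0.002, 2.026]
contact_force: [0.7, 0.9, -4.5]
opening: 0.251
grasp_force: 51.0
t 4.8 pos [ 545.81 -103.74  223.57] rpy [-179.87   -0.1   116.08] q [-0.19  0.27  1.81  0.    1.07 -0.65] F [ 0.7   0.94 -4.48] open 0.25069869512348636 grip 50.98873794078827
tool shift mm [-0.31  0.04 -6.43]
turn deg [-0.13 -0.1   0.08]
```

View pics/lift.png

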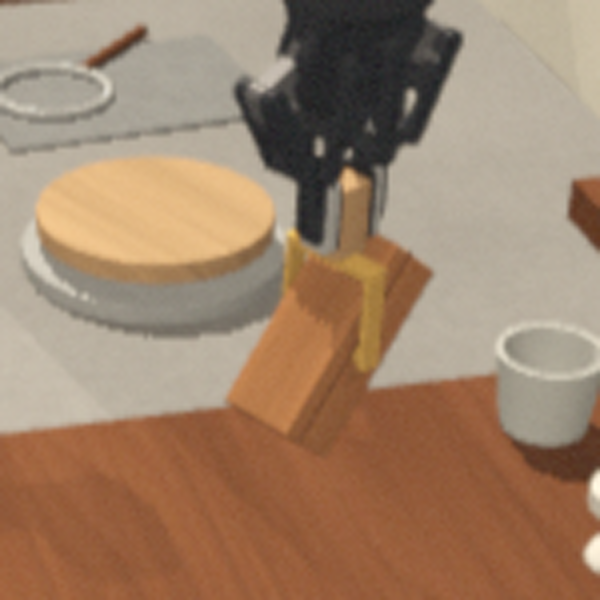

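The left end, toward the robot (the -u end), tipped down, so it is the heavy one. The handle must lean another 40° toward -u, which is rx = -40° in the tool frame. First I carry the case over the disc.

```bash
python3 -m inch '[[0.01,0.004,-0.01,0,0,0,1],[0.025,0.01,0,0,0,0,1],[0.035,0.014,0,0,0,0,1],[0.035,0.014,0,0,0,0,1],[0.035,0.014,0,0,0,0,1],[0.035,0.014,0,0,0,0,1],[0.035,0.014,0,0,0,0,1],[0.035,0.014,0,0,0,0,1]]' && python3 -m inch '[[0.035,0.014,0,0,0,0,1],[0.03,0.01,0,0,0,0,1],[0.015,0.004,0,0,0,0,1],[0.005,0.002,0,0,0,0,1],[0,0,0,0,0,0,1],[0,0,0,0,0,0,1]]' && python3 -m inch '[[0,0,0,-3,0,0,1],[0,0,0,-6,0,0,1],[0,0,0,-7,0,0,1],[0,0,0,-7,0,0,1],[0,0,0,-7,0,0,1],[0,0,0,-6,0,0,1],[0,0,0,-4,0,0,1],[0,0,0,0,0,0,1]]' && python3 to.py 514.5 251.9 190 -140 0 116.08
```

```text
clock: 5.65
eef_pos: [526.4, 161.3, 235.3]
tcp_rot: [-3.141, -0.0, 2.026]
contact_force: [0.1, 0.3, -3.8]
opening: 0.248
grasp_force: 51.0
clock: 6.25
eef_pos: [516.8, 247.7, 235.1]
tcp_rot: [-3.141, 0.0, 2.026]
contact_force: [-0.5, -1.5, -3.7]
opening: 0.25
grasp_force: 51.0
clock: 7.05
eef_pos: [514.5, 246.2, 233.3]
tcp_rot: [2.447, 0.0, 2.024]
contact_force: [0.5, -0.4, -4.0]
opening: 0.248
grasp_force: 51.1
t 7.05 pos [514.52 246.2  233.25] rpy [140.22   0.02 115.98] q [ 0.44  0.07  2.25  0.07  0.13 -0.08] F [ 0.46 -0.37 -3.99] open 0.24832659164680632 grip 51.11861228942871
tool shift mm [  5.14 -25.77  34.82]
turn deg [79.78  0.02 -0.1 ]
```

```bash
python3 to.py 514.5 251.9 155 140 0 116.08 && python3 - <<'E'
from rig import r,eyes
import cv2,numpy as np,pickle
c=[];F={}
for n,(y,x) in {"top":(130,110),"side":(100,270)}.items():
    F[n]=eyes.grab_frame(n)
    c.append(cv2.resize(F[n]["img"][y:y+130,x:x+130],(400,400),interpolation=cv2.INTER_CUBIC))
pickle.dump(F,open("f1.pkl","wb"))
cv2.imwrite("pics/tilt.png",np.hstack(c))
E
```

```text
t 7.05 pos [514.52 246.2  233.25] rpy [140.22   0.02 115.98] q [ 0.44  0.07  2.25  0.07  0.13 -0.08] F [ 0.46 -0.37 -3.99] open 0.24832659164680632 grip 51.11861228942871
tool shift mm [  5.15 -48.16  61.72]
turn deg [-0.22  0.07 -0.06]
```

View pics/tilt.png

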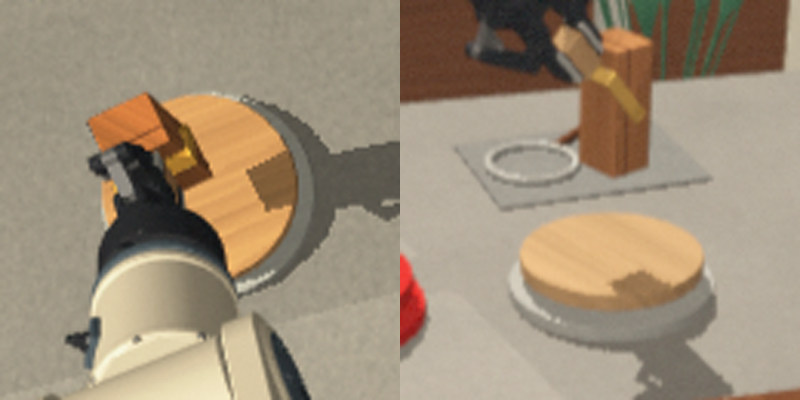

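The case hangs upright (side view, case at about (615,100), heavy end down), but joint 5 is only 0.13 rad from its limit of 0, so lowering here would run out of range. I untilt, yaw the tool by +100° so the lean is mostly tangential, and tilt again.

```bash
python3 -m inch '[[0,0,0,3,0,0,1],[0,0,0,6,0,0,1],[0,0,0,7,0,0,1],[0,0,0,7,0,0,1],[0,0,0,7,0,0,1],[0,0,0,6,0,0,1],[0,0,0,4,0,0,1],[0,0,0,0,0,0,1]]' && python3 -m inch '[[0,0,0,0,0,-4,1],[0,0,0,0,0,-7,1],[0,0,0,0,0,-7,1],[0,0,0,0,0,-7,1],[0,0,0,0,0,-7,1],[0,0,0,0,0,-7,1],[0,0,0,0,0,-7,1],[0,0,0,0,0,-7,1]]' && python3 -m inch '[[0,0,0,0,0,-7,1],[0,0,0,0,0,-7,1],[0,0,0,0,0,-7,1],[0,0,0,0,0,-7,1],[0,0,0,0,0,-7,1],[0,0,0,0,0,-7,1],[0,0,0,0,0,-5,1],[0,0,0,0,0,0,1]]' && python3 to.py 582.3 235.1 235 180 0 -144
```

```text
clock: 7.95
eef_pos: [519.6, 249.3, 236.0]
tcp_rot: [3.141, 0.001, 2.025]
contact_force: [0.6, 0.7, -4.2]
opening: 0.255
grasp_force: 51.1
clock: 8.75
eef_pos: [517.2, 248.4, 235.9]
tcp_rot: [3.141, 0.002, 2.955]
contact_force: [0.2, 0.9, -3.5]
opening: 0.246
grasp_force: 51.1
clock: 9.55
eef_pos: [517.1, 248.4, 235.8]
tcp_rot: [-3.141, 0.002, -2.511]
contact_force: [0.3, 0.6, -4.6]
opening: 0.247
grasp_force: 51.1
t 9.55 pos [517.15 248.41 235.82] rpy [-179.95    0.11 -143.88] q [ 0.45  0.29  1.76 -0.    1.09 -1.76] F [ 0.32  0.57 -4.57] open 0.2469235773459992 grip 51.12628698348999
tool shift mm [-44.78 -49.16   0.94]
turn deg [-0.05  0.11  0.12]
```

```bash
python3 -m inch '[[-0.01,-0.01,0,0,0,0,1],[-0.02,-0.02,0,0,0,0,1],[-0.012,-0.015,0,0,0,0,1],[-0.003,-0.004,0,0,0,0,1],[0,0,0,0,0,0,1]]' && python3 -m inch '[[0,0,0,-3,0,0,1],[0,0,0,-6,0,0,1],[0,0,0,-7,0,0,1],[0,0,0,-7,0,0,1],[0,0,0,-7,0,0,1],[0,0,0,-6,0,0,1],[0,0,0,-4,0,0,1],[0,0,0,0,0,0,1]]' && python3 to.py 582.3 235.1 165 140 0 -144
```

```text
clock: 10.05
eef_pos: [582.9, 235.1, 235.1]
tcp_rot: [-3.141, 0.0, -2.514]
contact_force: [-0.2, 1.1, -4.1]
opening: 0.253
grasp_force: 51.1
clock: 10.85
eef_pos: [581.9, 234.3, 233.5]
tcp_rot: [2.442, -0.003, -2.514]
contact_force: [-0.3, -1.1, -4.3]
opening: 0.245
grasp_force: 51.1
t 10.85 pos [581.9  234.3  233.52] rpy [ 139.94   -0.18 -144.05] q [ 0.09  0.57  1.51  0.59  1.49 -2.29] F [-0.3  -1.1  -4.26] open 0.24514704490749736 grip 51.13341450691223
tool shift mm [ -1.02 -43.78  52.71]
turn deg [ 0.06 -0.11 -0.16]
```

```bash
python3 -m inch '[[0,-0.008,0.0095,0,0,0,1],[0,-0.013,0.0155,0,0,0,1],[0,-0.013,0.0155,0,0,0,1],[-0.001,-0.008,0.0095,0,0,0,1],[0,-0.004,0.005,0,0,0,1],[0,0,0,0,0,0,1]]' && python3 to.py 582.3 235.1 149.4 140 0 -144 && python3 - <<'E'
from rig import r,eyes
import cv2,numpy as np,pickle
c=[];F={}
for n,(y,x) in {"top":(140,130),"side":(110,290)}.items():
    F[n]=eyes.grab_frame(n)
    c.append(cv2.resize(F[n]["img"][y:y+100,x:x+100],(400,400),interpolation=cv2.INTER_CUBIC))
pickle.dump(F,open("f2.pkl","wb"))
cv2.imwrite("pics/low.png",np.hstack(c))
E
```

```text
clock: 11.45
eef_pos: [582.2, 236.4, 162.3]
tcp_rot: [2.443, -0.002, -2.511]
contact_force: [-0.1, 0.5, -4.5]
opening: 0.254
grasp_force: 51.2
t 11.45 pos [582.18 236.43 162.29] rpy [ 139.96   -0.1  -143.89] q [ 0.09  0.65  1.55  0.6   1.39 -2.35] F [-0.07  0.53 -4.54] open 0.25353993312842615 grip 51.22450768947601
tool shift mm [ 0.67 -9.17  9.13]
turn deg [ 0.04 -0.14  0.02]
```

View pics/low.png

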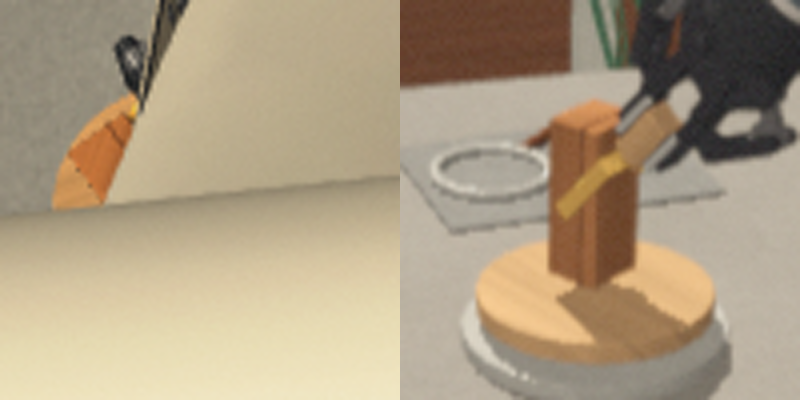

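The side view shows the case upright over the disc. Its bottom corners are at crop (549,270), (590,290) and (635,265), with a small gap and shadow below. I'll check the centring numerically.

```bash
python3 - <<'E'
import pickle,numpy as np
from h import *
np.set_printoptions(precision=1,suppress=True)
F=pickle.load(open("f2.pkl","rb"));S=F["side"];T=F["top"]
q=lambda u,v:(290+(u-400)/4-.4,110+v/4-.4)
d=lambda u,v:(290+(u-400)/4-.4,110+v/4-.4)
print("case bottom",[plane(S,q(*p),52.9) for p in((549,270),(590,290),(635,265))],plane(S,q(592,267.5),52.9))
# disc rim extremes in side view (pre-lift crop, offset 290,140)
rim=[(476,171),(715,173),(595,116),(595,227),(505,137),(690,140),(500,205)]
P=np.array([plane(S,(290+(u-400)/4-.4,140+v/4-.4),40)[:2] for u,v in rim])
A=np.c_[2*P,np.ones(len(P))]; x=np.linalg.lstsq(A,(P**2).sum(1),rcond=None)[0]; print("disc side",x[:2],np.sqrt(x[2]+x[:2]@x[:2]))
rim=[(52,204),(305,205),(178,81),(178,328)]
P=np.array([plane(T,(130+u/4-.4,140+v/4-.4),40)[:2] for u,v in rim])
A=np.c_[2*P,np.ones(len(P))]; x=np.linalg.lstsq(A,(P**2).sum(1),rcond=None)[0]; print("disc top",x[:2],np.sqrt(x[2]+x[:2]@x[:2]))
E
```

```text
case bottom [array([530.2, 281.4,  52.9]), array([549.1, 246.7,  52.9]), array([587.9, 275.8,  52.9])] [559.  278.6  52.9]
disc side [559.8 271.1] 80.50381776840315
disc top [557.8 273.4] 80.36667109083696
```

```bash
python3 to.py 584 234.5 151 140 0 -144 | tail -2; python3 -m inch '[[0,-0.005,0.004,0,0,0,1],[0,-0.005,0.004,0,0,0,1],[0,0,0,0,0,0,1],[0,0,0,0,0,0,1]]' && python3 to.py 584 234.5 149.4 140 0 -144
```

```text
tool shift mm [ 0.34 -9.91  8.49]
turn deg [-0.   -0.04  0.08]
clock: 11.95
eef_pos: [584.2, 234.1, 150.9]
tcp_rot: [2.443, -0.0, -2.512]
contact_force: [0.6, -0.4, -4.5]
opening: 0.251
grasp_force: 51.2
t 11.95 pos [584.23 234.09 150.89] rpy [ 140.     -0.02 -143.92] q [ 0.09  0.66  1.55  0.6   1.38 -2.36] F [ 0.58 -0.41 -4.46] open 0.25064844600823316 grip 51.22954487800598
tool shift mm [-0.05 -0.6   1.44]
turn deg [ 0.   -0.06  0.05]
```

```bash
for i in 1 2 3; do python3 -m inch '[[0,-0.0006,0.0008,0,0,0,1],[0,0,0,0,0,0,1]]' | grep -E "eef|contact"; done
```

```text
eef_pos: [584.3, 234.3, 150.2]
contact_force: [-0.3, -0.5, -1.9]
eef_pos: [584.4, 234.3, 150.1]
contact_force: [1.2, -4.0, 5.6]
eef_pos: [584.5, 234.3, 150.0]
contact_force: [1.0, -5.5, 10.3]
```

```bash
python3 -m inch '[[0,0.0008,-0.001,0,0,0,1],[0,0,0,0,0,0,1],[0,0,0,0,0,0,1]]' | grep -E "eef|contact"; python3 -m inch '[[0,0,0,0,0,0,0.4],[0,0,0,0,0,0,0.3],[0,0,0,0,0,0,0.1],[0,0,0,0,0,0,-0.1],[0,0,0,0,0,0,-0.1],[0,0,0,0,0,0,-0.1]]' && python3 - <<'E'
from rig import r,eyes
import cv2,numpy as np
c=[]
for n,(y,x) in {"top":(140,130),"side":(110,290)}.items():
    c.append(cv2.resize(eyes.grab_frame(n)["img"][y:y+100,x:x+100],(400,400),interpolation=cv2.INTER_CUBIC))
cv2.imwrite("pics/open.png",np.hstack(c))
E
```

```text
eef_pos: [584.4, 234.3, 150.1]
contact_force: [-0.0, -4.5, 5.9]
clock: 13.45
eef_pos: [584.0, 234.5, 149.2]
tcp_rot: [2.443, -0.0, -2.512]
contact_force: [0.5, 0.6, 0.2]
opening: 0.554
grasp_force: 0.0
```

View pics/open.png

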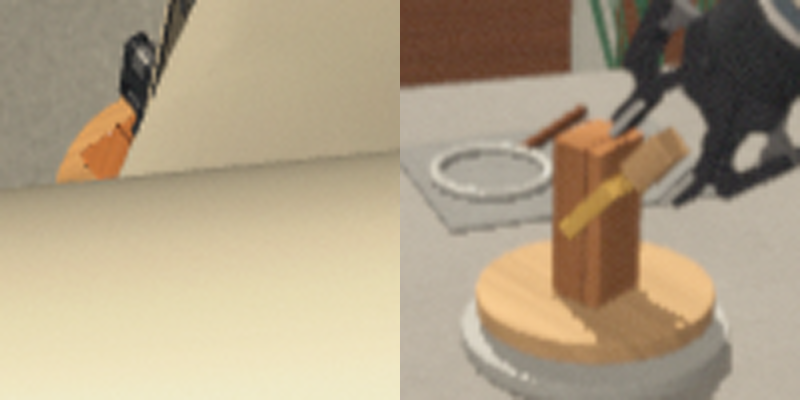

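The case stands upright on the disc, with its base around crop (595,290), and the handle leans upward to the right. The fingers are clear on both sides, with zero force. I retreat straight back along the handle and check.

```bash
python3 -m inch '[[0,0,-0.005,0,0,0,-0.1],[0,0,-0.015,0,0,0,-0.1],[0,0,-0.03,0,0,0,-0.1],[0,0,-0.04,0,0,0,-0.1],[0,0,-0.04,0,0,0,-0.1],[0,0,-0.02,0,0,0,-0.1],[0,0,0,0,0,0,-0.1],[0,0,0,0,0,0,-0.1]]' && python3 - <<'E'
from rig import r,eyes
import cv2,numpy as np
c=[]
for n,(y,x) in {"top":(140,130),"side":(110,290)}.items():
    c.append(cv2.resize(eyes.grab_frame(n)["img"][y:y+100,x:x+100],(400,400),interpolation=cv2.INTER_CUBIC))
cv2.imwrite("pics/end.png",np.hstack(c))
E
```

```text
clock: 14.35
eef_pos: [640.9, 156.1, 264.2]
tcp_rot: [2.444, 0.0, -2.512]
contact_force: [-0.2, 0.4, 0.3]
opening: 0.553
grasp_force: 0.0
```

View pics/end.png

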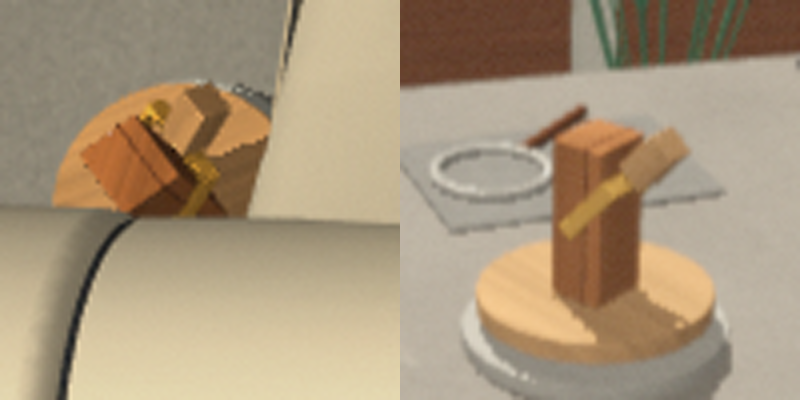

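The final picture shows the case standing square on its heavy end at mid-disc (base centre at about crop (595,287)), with the handle leaning up and the gripper well clear.

```bash
python3 -c "
from rig import r
print(r.sign_off())"
```

```text
the job is handed in; nothing more can be done
None
```

The job is handed in: when lifted, the case tipped down at the end toward the robot, and it now stands upright on that end within about 5 mm of the disc's middle, handle leaning up and gripper clear, at about 14.5 s.

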